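Sort the baking moulds into their nests

TASK

Five clean baking moulds are standing mixed up on the table. Put each one away upright into the mould of its own shape and size on the tray, nested fully home, so that both small plain round ones end up in one stack. Leave the moulds on the tray standing where they are.

Things in the scene. Friction and masses are not known exactly. Their poses are not given: they have to be found in the camera images.
- fluted: Loose large round baking mould with a fluted (scalloped) wall, 68 mm across the rim, 36 mm high, tapering to a foot 38 mm across; on the table in front of the tray. Dark steel, wall 1.6 mm; top 8.5 mm is an upright band: grip that from outside with 8 mm of fingertip. Origin: centre of underside, z up.
- round_a: Loose small plain round baking mould, 52 mm across the rim, 30 mm high, tapering to a foot 26 mm across; one of two alike; on the table in front of the tray. Dark steel, wall 1.6 mm; top 8.5 mm is an upright band: grip that from outside with 8 mm of fingertip. Origin: centre of underside, z up.
- loaf: Loose oblong loaf-shaped baking mould with rounded corners, 88 mm (along its x axis) x 50 mm (along its y axis) at the rim, 32 mm high, tapering to a foot 66 x 28 mm; on the table in front of the tray. Dark steel, wall 1.6 mm; top 8.5 mm is an upright band: grip that from outside with 8 mm of fingertip. Origin: centre of underside, z up.
- square: Loose square baking mould with rounded corners, 56 x 56 mm at the rim, 32 mm high, tapering to a foot 34 x 34 mm; x and y axes along its sides; on the table in front of the tray. Dark steel, wall 1.6 mm; top 8.5 mm is an upright band: grip that from outside with 8 mm of fingertip. Origin: centre of underside, z up.
- round_b: Loose small plain round baking mould, 52 mm across the rim, 30 mm high, tapering to a foot 26 mm across; one of two alike; on the table in front of the tray. Dark steel, wall 1.6 mm; top 8.5 mm is an upright band: grip that from outside with 8 mm of fingertip. Origin: centre of underside, z up.
- home_fluted: The one large round baking mould with a fluted (scalloped) wall, 68 mm across the rim, 36 mm high, tapering to a foot 38 mm across; it stands loose on the tray. Origin: centre of underside, z up. Inner floor 10 mm above it: a mould of its kind nested home rests there, origin 10 mm above this one's (a second 20 mm), sides parallel.
- home_round: The one small plain round baking mould, 52 mm across the rim, 30 mm high, tapering to a foot 26 mm across; it stands loose on the tray. Origin: centre of underside, z up. Inner floor 10 mm above it: a mould of its kind nested home rests there, origin 10 mm above this one's (a second 20 mm), sides parallel.
- home_square: The one square baking mould with rounded corners, 56 x 56 mm at the rim, 32 mm high, tapering to a foot 34 x 34 mm; x and y axes along its sides; it stands loose on the tray. Origin: centre of underside, z up. Inner floor 10 mm above it: a mould of its kind nested home rests there, origin 10 mm above this one's (a second 20 mm), sides parallel.
- home_loaf: The one oblong loaf-shaped baking mould with rounded corners, 88 mm (along its x axis) x 50 mm (along its y axis) at the rim, 32 mm high, tapering to a foot 66 x 28 mm; it stands loose on the tray. Origin: centre of underside, z up. Inner floor 10 mm above it: a mould of its kind nested home rests there, origin 10 mm above this one's (a second 20 mm), sides parallel.
- tray: Long shallow steel tray, 140 mm (its x axis) x 460 mm (its y axis), fixed, at the back of the table. Rim 13 mm high, floor 2 mm above the table. Origin: centre of its underside. The four standing moulds are in one row along it, about 112 mm apart, in any order. A tall oven stands left of its back half, a board 40 mm high behind it.

How it is judged:
By the outcome, as a careful person would: the job done as asked, in the order asked, and still so for the second after the job is handed in, with the robot touching nothing.
It also fails if it takes over 115 s, if anything falls off the work surface, if the arm or the gripper's body presses on something with over 40 N, if the wrist force passes 120 N, or if a joint passes its speed limit or range.

ROBOT

A 6-joint arm with a two-finger parallel gripper is mounted at the origin on a cart in front of the work surface, level with it; the furniture and walls round the work are solid. World frame = base frame: x ahead of the robot, y to its left, z up, the work surface at z = 0. Lengths are in m, angles in rad, forces in N, time in s.
With the tool pointing down it reaches from about 0.425 to 0.925 m from the base axis. Payload 12.5 kg.
Tool frame: the origin (TCP) lies midway between the tips of the shut fingers; the grasp point (between the pads) lies 19 mm behind it; z points along the fingers, y is the direction in which the jaws open and shut (so a half turn about z gives the same grasp; the last joint's range is limited). The gripper opens to 85 mm and grips with 20 to 120 N. Pads are 22 mm wide; open, the fingers measure 114 mm over their backs; the gripper's body (76 mm by 85 mm) begins 54 mm behind the grasp point. The pads swing forward as they close: fully open they stand 13 mm farther back than shut.
Start: joints at [1.095, 0.491, 1.559, -0, 1.092, -0.106], TCP at [0.226, 0.583, 0.231] pointing down, gripper open.
Joint ranges: [-3.1, 3.1], [-0.84, 2.19], [0.05, 2.79], [-1.13, 4.28], [0.06, 2.93], [-2.69, 2.69]. Speed limits (rad/s): [2.22, 2.22, 2.79, 3.14, 3.14, 3.14].

INTERFACE

Orientations are given as [roll, pitch, yaw] about the fixed x, y, z axes, in that order (R = Rz(yaw) Ry(pitch) Rx(roll)).
In Python, from rig import arm, kin, monitor, optics, ticket gives the robot as it stands. Calls block until the motion is done:
- arm.move_pose(position, orientation): joint-space move of the TCP to a pose.
- arm.servo_line(position, rot=None, rate=0.15): straight line of the TCP; rot=None keeps the orientation; rate is the mean speed in m/s.
- arm.goto_joints(angles): joint-space move.
- arm.let_go() and arm.grab(grasp_force=None): open the fingers fully, or close them until they stop; grasp_force is the grip in N (None keeps the last).
- arm.dwell(seconds).
- kin.solve_ik(position, orientation): joint angles nearest the present ones, or None.
- monitor.state(): the state.
- optics.capture(name): name is "scene" or "top" or "wrist"; returns (picture, depth): 420x560x3 uint8, red, green, blue; 420x560 float32, m along the optical axis (not along the pixel's ray), 0 where there is no reading.
- optics.get_calibration(name): a dict with "fx", "fy", "cx", "cy" (pixels), "R" (3x3) and "t" (3): a world point X has camera coordinates R X + t. Camera axes: x right, y down, z forward; pixel columns grow to the right and rows downward; lengths in m; the calibration is good to about 2 mm. A picture is of the moment at which its call begins: read the wrist's pose just before it. get_calibration takes no time and is no camera call; for the wrist camera it gives the pose at the moment of the call.
A pose or a line that the arm cannot do raises arm.PlanningError and nothing moves.
- ticket.sign_off(): hands the job in, once; it reports no verdict.
The state is a dict: "t": time; "qpos": joint angles; "qd": joint speeds; "effort": joint torques, N m; "position": TCP position; "tcp_rot": TCP orientation; "force": force on the tool from outside, world axes, zero at the start; "ft_torque": the same for the moment, N m; "opening": finger opening in m.
Only numpy, scipy, OpenCV 4.12 (cv2) and the standard library are available. Lean on these libraries where they do the work, as an engineer would, in place of code of your own. Each camera call takes 0.05 s, during which the arm holds its last target. There are 200 camera calls.

## Working session

There is one attempt and no reset: what is moved stays moved. The work goes in short steps, each a Python script; the robot and the scene stay as the last script left them, time stands still between calls to the robot, and variables do not carry over. Pictures are saved under pics/ and viewed, about 12 in all and at most 16, crops included, and the job is handed in when it is done.

```bash
ls; mkdir -p pics
python3 - <<'E'
from rig import arm,kin,monitor,optics,ticket
import cv2,numpy as np
for n in ("scene","top"):
    p,d=optics.capture(n); cv2.imwrite(f"pics/{n}0.png",p[:,:,::-1]); np.save(f"pics/{n}0.npy",d)
    c=optics.get_calibration(n);print(n,c, (d==0).mean())
s=monitor.state();print(s)
E
```

```text
pics
scene {'fx': 404.88736332411025, 'fy': 404.88736332411025, 'cx': 277.27403238556974, 'cy': 205.94433270893845, 'R': array([[-0.90473798, -0.4255312 , -0.01929734],
       [-0.30166553,  0.6720507 , -0.67627344],
       [ 0.30074424, -0.60602892, -0.73639789]]), 't': array([0.48833122, 0.19240106, 0.75961825])} 0.0038520408163265304
top {'fx': 381.69851186988427, 'fy': 381.69851186988427, 'cx': 281.9473216292363, 'cy': 212.1626865128859, 'R': array([[-0.01929031, -0.9989902 ,  0.04057672],
       [-0.99600774,  0.01566315, -0.08788206],
       [ 0.08715775, -0.04211   , -0.99530411]]), 't': array([-0.00864167,  0.51196566,  0.83833921])} 0.004119897959183673
{'t': 0.1, 'qpos': array([ 1.09541105e+00,  4.91507619e-01,  1.55942080e+00, -3.75304899e-06,
        1.09168908e+00, -1.05595962e-01]), 'qd': array([ 1.32898104e-03, -1.81529810e-03, -2.51613147e-03, -7.89623049e-04,
        1.21952210e-03,  2.99828721e-06]), 'effort': array([ 3.38704172e-03, -6.19453168e+01, -2.62022316e+01, -6.23354117e-05,
        2.97624727e-03,  1.39677871e-05]), 'position': array([0.22576708, 0.58257249, 0.23076987]), 'tcp_rot': array([-3.14057317e+00, -1.04708206e-04,  2.77180502e+00]), 'force': array([-0.18555053,  0.18815192,  1.06018643]), 'ft_torque': array([0.00015239, 0.03132707, 0.051806  ]), 'opening': 0.08533263153561861}
```

View pics/top0.png

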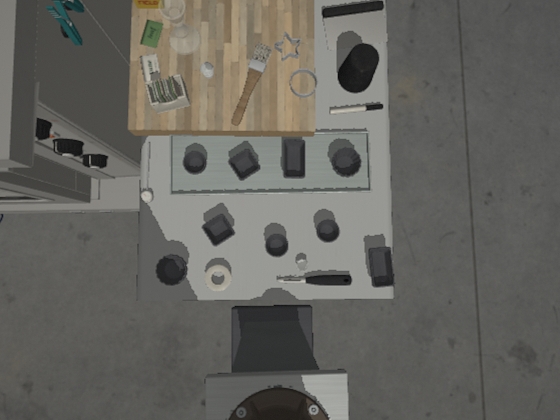

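View pics/scene0.png

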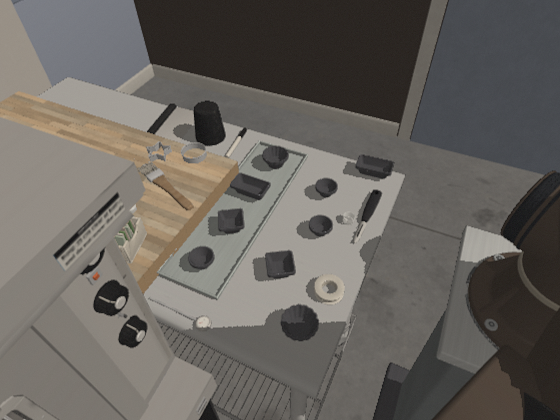

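Top view: the loose moulds are fluted (171,269), square (218,229), rounds (276,240) and (327,229), loaf (381,265). On the tray: round (195,159), square (243,161), loaf (293,157), fluted (345,158). The oven is at upper left. Next I get rough positions from depth.

```bash
cat > h.py <<'E'
from rig import arm,kin,monitor,optics,ticket
import cv2,numpy as np
from scipy import ndimage as ndi
def cloud(d,c):
    v,u=np.mgrid[:420,:560]
    P=np.stack([(u-c['cx'])/c['fx']*d,(v-c['cy'])/c['fy']*d,d],-1)
    W=(P-c['t'])@c['R']; W[d==0]=np.nan; return W
E
python3 - <<'E'
from h import *
d=np.load('pics/top0.npy');c=optics.get_calibration('top');W=cloud(d,c)
N=dict(fluted=(171,269),square=(218,229),r1=(276,240),r2=(327,229),loaf=(381,265),hround=(195,159),hsquare=(243,161),hloaf=(293,157),hfluted=(345,158))
H=dict(fluted=36,square=32,r1=30,r2=30,loaf=32,hround=32,hsquare=34,hloaf=34,hfluted=38)
for n,(u,v) in N.items():
    z=W[...,2]; m=(z>H[n]/1e3-.008)&(z<H[n]/1e3+.008)
    w=np.zeros_like(m); w[v-26:v+27,u-24:u+25]=1; m&=w
    P=W[m]; r=cv2.minAreaRect((P[:,:2]*1e3).astype(np.float32)); print(n,len(P),np.round(r[0],1),np.round(r[1],1),round(r[2],1),'zmax',np.round(np.percentile(P[:,2],95),4))
for uv in [(20,100),(95,160),(140,160),(30,20),(135,100),(160,162),(357,67),(300,270),(370,130)]: print(uv,np.round(W[uv[1],uv[0]],3))
c=optics.get_calibration('wrist');s=monitor.state();C=-c['R'].T@c['t'];print(C,c['R'],c['fx'],s['position'],s['tcp_rot'])
E
```

```text
fluted 258 [388.7 227.1] [66.4 64.7] 88.6 zmax 0.0374
square 236 [474.5 126.3] [56.4 56. ] 31.9 zmax 0.0331
r1 174 [437.2  -2.7] [49.  50.9] 89.3 zmax 0.0316
r2 180 [ 467.4 -117.6] [50.  49.5] 88.7 zmax 0.0316
loaf 318 [ 385.1 -235.6] [87.9 50.9] 3.9 zmax 0.0333
hround 196 [648.5 164.4] [76.6 98.4] 85.5 zmax 0.0331
hsquare 223 [620.3  67.5] [57.1 55.7] 32.6 zmax 0.0352
hloaf 364 [640.9 -40.9] [102.  105.3] 88.5 zmax 0.0377
hfluted 234 [ 622.5 -163.5] [65.6 66.5] 44.1 zmax 0.0389
(20, 100) [0.622 0.32  0.409]
(95, 160) [0.619 0.368 0.093]
(140, 160) [ 0.642  0.31  -0.01 ]
(30, 20) [0.734 0.32  0.397]
(135, 100) [0.765 0.305 0.044]
(160, 162) [ 0.635  0.262 -0.002]
(357, 67) [ 0.816 -0.182  0.097]
(300, 270) [ 0.38  -0.057  0.002]
(370, 130) [ 0.708 -0.233 -0.003]
[0.1522606  0.61054928 0.37378637] [[ 0.36083145  0.93262963 -0.00162642]
 [ 0.88856554 -0.34325243  0.3043502 ]
 [ 0.28328774 -0.11126431 -0.95255882]] 344.4895627083709 [0.22576708 0.58257249 0.23076987] [-3.14057317e+00 -1.04708206e-04  2.77180502e+00]
```

```bash
cat >> h.py <<'E'
pi=np.pi
GEO=dict(fluted=(.036,.068,.068),round=(.030,.052,.052),square=(.032,.056,.056),loaf=(.032,.088,.050))
def go(x,y,z,yaw): arm.move_pose([x,y,z],[pi,0,yaw])
def line(x,y,z,rate=.15): arm.servo_line([x,y,z],rate=rate)
def shot(save=None):
    c=optics.get_calibration('wrist'); p,d=optics.capture('wrist')
    if save: cv2.imwrite(f'pics/{save}.png',p[:,:,::-1])
    return p,d,c
def rim(W,kind,x,y,z0,tol=.003,win=.05):
    """centre, size, long-axis angle (world) of the rim with top at height z0 near x,y"""
    h,a,b=GEO[kind]; win=max(a,b)/2+.014
    m=(np.abs(W[...,2]-z0)<tol)&(np.hypot(W[...,0]-x,W[...,1]-y)<win)
    L,n=ndi.label(m,np.ones((3,3)))
    L0=1+np.argmax(ndi.sum(m,L,range(1,n+1))); P=W[L==L0]
    q=(P[:,:2]*1e3).astype(np.float32); zt=np.median(P[:,2])
    hull=cv2.convexHull(q)
    if kind in('round','fluted'):
        (cx,cy),(s1,s2),an=cv2.fitEllipse(hull); 
    else:
        (cx,cy),(s1,s2),an=cv2.minAreaRect(hull)
        if s1<s2: s1,s2,an=s2,s1,an+90
    return cx/1e3,cy/1e3,s1,s2,an,zt,len(P)
E
python3 - <<'E'
from h import *
for i,yaw in enumerate((pi/2,0)):
    go(.437,-.003,.12,yaw)
    p,d,c=shot(f'w{i}'); W=cloud(d,c); np.savez(f'pics/w{i}.npz',W=W)
    print(monitor.state()['t'],monitor.state()['qpos'],monitor.state()['position'],(d==0).mean())
    for t in (.002,.003,.005): print(np.round(rim(W,'round',.437,-.003,.030,t),4))
E
```

```text
2.4083 [-1.57028570e-01  4.04344824e-01  2.12397136e+00  4.62044205e-05
  6.12953971e-01 -1.58264006e-01] [ 0.43723296 -0.00250023  0.12007238] 0.004022108843537415
[ 4.37100e-01 -5.10000e-03  5.18140e+01  5.21799e+01  4.81350e+00
  3.00000e-02  1.13200e+03]
[ 4.37100e-01 -5.00000e-03  5.18279e+01  5.22071e+01  1.16227e+01
  2.99000e-02  1.27700e+03]
[ 4.37100e-01 -5.00000e-03  5.18490e+01  5.22245e+01  4.49370e+00
  2.96000e-02  1.54300e+03]
3.8583 [-1.58022018e-01  4.04371760e-01  2.12436445e+00 -2.42715696e-05
  6.12917736e-01  1.41156429e+00] [ 0.43699654 -0.00290783  0.11998163] 0.003860544217687075
[ 4.36700e-01 -5.10000e-03  5.17432e+01  5.21622e+01  8.77784e+01
  3.01000e-02  1.16300e+03]
[ 4.36700e-01 -5.10000e-03  5.17439e+01  5.21726e+01  8.63822e+01
  3.01000e-02  1.29000e+03]
[ 4.36700e-01 -5.10000e-03  5.17349e+01  5.21969e+01  8.63458e+01
  2.98000e-02  1.55100e+03]
```

View pics/w0.png

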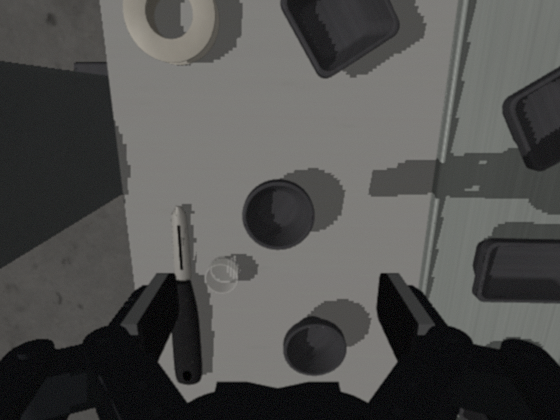

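The wrist view at z=0.12 gives sub-millimetre rims: r1 is centred at pixel (278,214), and the two yaws agree within 0.4 mm. Now I survey the rest.

Run:
```python
from h import *
import json
T=[('r2','round',.467,-.118,.030),('loaf','loaf',.385,-.236,.032),('hfluted','fluted',.6225,-.1635,.038),('hloaf','loaf',.625,-.046,.034),
('hsquare','square',.620,.067,.034),('hround','round',.625,.180,.032),('square','square',.4745,.126,.032),('fluted','fluted',.3887,.227,.036)]
R={'r1':[.4369,-.005,52,52,0,.03,1]}
for n,k,x,y,z in T:
    try: go(x+.0,y,.12,pi/2)
    except arm.PlanningError as e: print(n,e); go(x+.03,y,.12,pi/2)
    p,d,c=shot('s_'+n); W=cloud(d,c); np.savez(f'pics/s_{n}.npz',W=W)
    try: r=rim(W,k,x,y,z); R[n]=[float(v) for v in r]; print(n,np.round(r,4).tolist())
    except Exception as e: print(n,e)
json.dump(R,open('R.json','w')); print(monitor.state()['t'])
a=cv2.imread('pics/s_fluted.png')[110:310,180:380];b=cv2.imread('pics/s_hfluted.png')[110:310,180:380]
o=np.hstack([a,b]); o=cv2.resize(o,(800,400),interpolation=cv2.INTER_CUBIC); o=cv2.convertScaleAbs(o,alpha=2.5)
cv2.imwrite('pics/fl.png',o)
```

```text
r2 [0.4672, -0.1208, 51.8199, 52.0999, 6.0671, 0.03, 1251.0]
loaf [0.3848, -0.2386, 88.2432, 50.6162, 4.0856, 0.032, 2166.0]
hfluted [0.6218, -0.1665, 67.0209, 67.8385, 167.9635, 0.038, 1753.0]
hloaf [0.6322, -0.0484, 88.3982, 50.984, 178.8896, 0.034, 2172.0]
hsquare [0.62, 0.0647, 56.5728, 56.3501, 122.2, 0.034, 1726.0]
hround [0.626, 0.176, 51.7173, 52.3748, 3.1835, 0.032, 1272.0]
square [0.4738, 0.1238, 56.3631, 56.2922, 32.0199, 0.032, 1703.0]
fluted [0.3886, 0.2251, 67.1205, 67.5259, 176.6816, 0.036, 1730.0]
10.3083
```

View pics/fl.png

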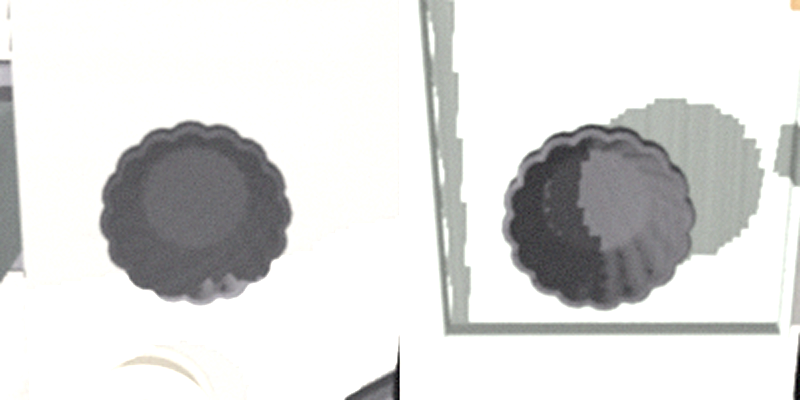

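Both fluted rims are clear, with about 18–20 scallops each (loose at (197,213), home at (599,217) in the crop). I compute flute count and phase from the rim radius as a function of angle.

Run:
```python
from h import *
import json
R=json.load(open('R.json'))
for n,z in (('fluted',.036),('hfluted',.038)):
    W=np.load(f'pics/s_{n}.npz')['W']
    for tol in (.002,.0035):
        m=(abs(W[...,2]-z)<tol)&(np.hypot(W[...,0]-R[n][0],W[...,1]-R[n][1])<.042); P=W[m]
        x,y=P[:,0]-R[n][0],P[:,1]-R[n][1]; a=np.arctan2(y,x); r=np.hypot(x,y)*1e3
        k=r>29; a=a[k]; r=r[k]
        A=[]
        for N in range(1,31):
            M=np.c_[np.ones_like(a)]
            for j in (1,2,3): M=np.c_[M,np.cos(j*a),np.sin(j*a)]
            if N>3: M=np.c_[M,np.cos(N*a),np.sin(N*a)]
            co=np.linalg.lstsq(M,r,rcond=None)[0]
            A.append((np.hypot(*co[-2:]) if N>3 else 0, np.degrees(np.arctan2(co[-1],co[-2]))/N))
        o=np.argsort([-q[0] for q in A])[:4]
        print(n,tol,len(r),[(int(i)+1,round(A[i][0],3),round(A[i][1],2),round(360/(i+1),1)) for i in o])
```

```text
fluted 0.002 1467 [(16, np.float64(0.68), np.float64(4.18), np.float64(22.5)), (17, np.float64(0.105), np.float64(8.53), np.float64(21.2)), (25, np.float64(0.056), np.float64(-2.15), np.float64(14.4)), (18, np.float64(0.055), np.float64(-7.16), np.float64(20.0))]
fluted 0.0035 1667 [(16, np.float64(0.553), np.float64(4.1), np.float64(22.5)), (17, np.float64(0.146), np.float64(9.11), np.float64(21.2)), (18, np.float64(0.096), np.float64(-6.88), np.float64(20.0)), (15, np.float64(0.068), np.float64(10.05), np.float64(24.0))]
hfluted 0.002 1507 [(16, np.float64(0.653), np.float64(4.95), np.float64(22.5)), (17, np.float64(0.157), np.float64(8.76), np.float64(21.2)), (18, np.float64(0.059), np.float64(-5.07), np.float64(20.0)), (28, np.float64(0.057), np.float64(1.57), np.float64(12.9))]
hfluted 0.0035 1699 [(16, np.float64(0.529), np.float64(4.86), np.float64(22.5)), (17, np.float64(0.171), np.float64(8.87), np.float64(21.2)), (18, np.float64(0.078), np.float64(-5.46), np.float64(20.0)), (29, np.float64(0.049), np.float64(2.21), np.float64(12.4))]
```

```bash
cat >> h.py <<'E'
def retr(w): # fingertip set-back (four-bar, 57 mm links) at opening w
    s=w/2/.05715-.101; return .05715*(.9949-np.sqrt(1-s*s))
def st(): arm.dwell(.15); return monitor.state()
def pick(x,y,jaw,rimz,w,depth=.0075,F=40):
    yaw=np.radians(jaw+90); z=rimz-depth-retr(w)
    go(x,y,z+.05,yaw); line(x,y,z,.1); s=st()
    print('at',np.round(s['position']-[x,y,z],4),'F',np.round(s['force'],1))
    arm.grab(F); print('opening',round(monitor.state()['opening'],4)); line(x,y,z+.03,.1)
    line(x,y,z+.11,.25); print('held',round(monitor.state()['opening'],4),monitor.state()['t'])
def place(x,y,jaw,rimz,w,depth=.0075):
    yaw=np.radians(jaw+90); z=rimz-depth-retr(w)
    go(x,y,z+.06,yaw); arm.dwell(.15); line(x,y,z+.03,.1); f0=st()['force']
    print('err',np.round(monitor.state()['position']-[x,y,z+.03],4))
    line(x,y,z+.0015,.05)
    for k in range(5):
        f=st()['force']-f0; print(k,np.round(f,1),round(monitor.state()['position'][2]-z,4))
        if abs(f[2])>5: break
        line(x,y,z+.001-.0005*k,.03)
    return z
E
python3 - <<'E'
from h import *
pick(.4369,-.005,-29,.030,.052)
place(.626,.176,0,.042,.052)
p,d,c=shot('p1')
E
```

```text
at [0.0003 0.0001 0.0006] F [-0.  -0.2  0.2]
opening 0.0505
held 0.0505 13.4167
err [ 0.0003 -0.      0.0006]
0 [-1.2  0.9 -0.6] 0.0013
1 [-0.2  0.  -0.2] 0.001
2 [-1.2 -0.5  4.8] 0.0007
3 [-3.2  0.9  8. ] 0.0007
```

View pics/p1.png

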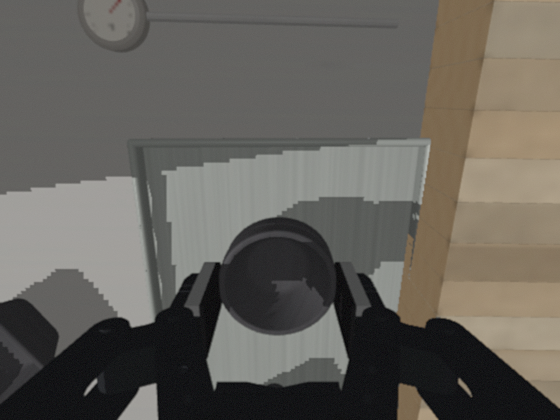

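The mould is held level at (277,275) in the home round, with contact about 0.7 mm above nominal. I release and check.

```bash
cat >> h.py <<'E'
def release(x,y,z,kind,homez,name=None):
    """open, rise, look and print the rim of what stands there"""
    arm.let_go(); arm.dwell(.1); line(x,y,z+.08,.2); arm.dwell(.15)
    p,d,c=shot(name); W=cloud(d,c)
    r=rim(W,kind,x,y,homez); m=(abs(W[...,2]-homez)<.004)&(np.hypot(W[...,0]-x,W[...,1]-y)<.05)
    P=W[m]; A=np.linalg.lstsq(np.c_[P[:,:2]-[x,y],np.ones(len(P))],P[:,2],rcond=None)[0]
    h,a,b=GEO[kind]
    print('placed',np.round(r,4).tolist(),'tilt deg',np.round(np.degrees(A[:2]),2),monitor.state()['t'])
    return W
E
python3 - <<'E'
from h import *
z=.042-.0075-retr(.052)
W=release(.626,.176,z,'round',.042,'p1b')
E
```

```text
placed [0.6253, 0.1764, 51.7506, 52.223, 3.9949, 0.042, 1521.0] tilt deg [-0.12  0.47] 18.6083
```

Nested at rim z 42.0 mm as required, with no tilt. Next are the second round and the square.

```bash
python3 - <<'E'
from h import *
pick(.4672,-.1208,30,.030,.052)
z=place(.6255,.1762,0,.052,.052); release(.6255,.1762,z,'round',.052,'p2')
E
python3 - <<'E'
from h import *
pick(.4738,.1238,32.0,.032,.056)
z=place(.620,.0647,32.2,.044,.056); release(.620,.0647,z,'square',.044,'p3')
E
```

```text
at [ 0.0003 -0.0001  0.0006] F [-0.5  0.2  0.1]
opening 0.051
held 0.0511 22.05
err [0.0003 0.     0.0006]
0 [0.  0.  0.3] 0.0012
1 [ 0.9 -1.   0.3] 0.001
2 [-1.7 -0.5  5.6] 0.001
placed [0.6249, 0.176, 51.7129, 52.2135, 177.5422, 0.0519, 1523.0] tilt deg [-0.08  0.47] 27.0333
at [0.0004 0.0001 0.0006] F [0.3 0.1 0.7]
opening 0.0547
held 0.0545 29.85
err [0.0003 0.     0.0007]
0 [-0.2 -0.7 -0. ] 0.0014
1 [-0.5  0.2 -0.1] 0.001
2 [-0.1 -1.4  2.4] 0.0006
3 [-2.3 -0.4  7.2] 0.0006
placed [0.6192, 0.0645, 56.5008, 56.2004, 122.065, 0.044, 1973.0] tilt deg [-0.37  0.39] 34.625
```

```bash
python3 - <<'E'
from h import *
pick(.3848,-.2386,94.1-180,.032,.050)
z=place(.6322,-.0484,88.9-180,.044,.050); release(.6322,-.0484,z,'loaf',.044,'p4')
E
python3 - <<'E'
from h import *
pick(.3886,.2251,15.4,.036,.067)
z=place(.6218,-.1665,16.15,.048,.067); release(.6218,-.1665,z,'fluted',.048,'p5')
E
```

```text
at [ 0.0003 -0.0001  0.0006] F [-0.4 -0.4 -0.3]
opening 0.0486
held 0.0486 38.225
err [ 0.0003 -0.0001  0.0006]
0 [ 0.6 -0.5 -0.1] 0.0014
1 [ 0.9 -0.7  0.2] 0.001
2 [-0.  -0.2  0.7] 0.0006
3 [-1.8  0.2  7.5] 0.0006
placed [0.632, -0.0491, 87.9361, 50.1568, 178.7204, 0.0441, 2532.0] tilt deg [0.18 0.04] 43.55
at [0.0003 0.0001 0.0006] F [ 0.3  0.4 -0.5]
opening 0.0669
held 0.0665 46.9667
err [ 0.0003 -0.0001  0.0006]
0 [-0.9 -1.2  0.2] 0.0012
1 [ 1.  -1.6 -0.2] 0.001
2 [-1.7  0.1  7. ] 0.0009
placed [0.6211, -0.1665, 67.2291, 67.7577, 2.3866, 0.048, 2030.0] tilt deg [-0.16  0.42] 52.2417
```

All five are at the right rim height. I move clear and take one last look.

Run:
```python
from h import *
line(.55,-.16,.2,.2); go(.5,.0,.26,pi/2); p,d,c=shot('fin'); W=cloud(d,c)
for k,x,y,z in (('round',.626,.176,.052),('square',.62,.0647,.044),('loaf',.632,-.048,.044),('fluted',.622,-.1665,.048)):
    try: print(k,np.round(rim(W,k,x,y,z),4).tolist())
    except Exception as e: print(k,'not seen')
```

```text
round [0.6245, 0.1612, 22.4876, 40.6834, 90.8236, 0.0518, 273.0]
square [0.619, 0.0641, 56.5246, 56.2742, 32.3505, 0.0438, 924.0]
loaf [0.6319, -0.049, 88.2974, 50.8377, 178.6816, 0.0438, 884.0]
fluted [0.6179, -0.1668, 60.8424, 66.5525, 13.1912, 0.0478, 316.0]
```

View pics/fin.png

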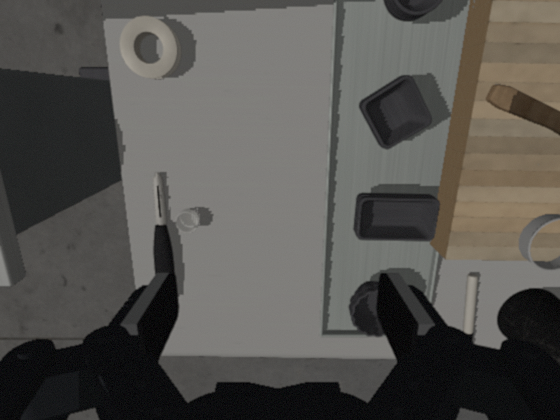

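The table front is clear of moulds. The square (397,110) and loaf (397,217) are nested, and the round (412,5) and fluted (370,305) are only partly in view here but were checked from close up. The robot is touching nothing, so I hand in.

Run:
```python
from h import *
arm.dwell(.3); print(monitor.state()['t'],monitor.state()['force']); ticket.sign_off()
```

```text
54.05 [ 0.19547676 -0.8334665  -0.26584122]
the job is handed in; nothing more can be done
```

All five moulds are put away, each nested in the mould of its own shape on the tray, with both small plain round ones in one stack. The job was handed in at 54 s.

**Height and tilt:** after each release the wrist camera showed the rim within 0.1 mm of where a fully nested mould should be. The rims read 42.0 mm (first round), 51.9 mm (second round), 44.0 mm (square), 44.1 mm (loaf) and 48.0 mm (fluted). Tilt was under 0.5°.

**Position:** each placed mould is within about 1.2 mm of where its tray mould stood at the start. The sides of the square and the loaf are parallel to their homes within 0.2°. I turned the fluted one 0.75° to line up its 16 flutes, but did not measure its flute angle again after placing.

**Forces:** contact forces while lowering stayed at or below 8 N.

**Limit of the last check:** the final overview showed the front of the table clear of moulds and confirmed the square and the loaf. The round stack and the fluted mould were partly out of view or hidden by a finger, so their fits in that picture don't count. I relied on the close-up checks for those two. No check failed.

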